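# Fit a balance-frame pillar and pull-test its spring clip

### The job

Take the steel pillar with the blue grip out of the wooden rack, stand it in the empty yellow spring-clip socket of the steel base and press it home until it clicks in and its collar sits on the socket, never with more than 25 N. Then prove that the clip holds: tug the seated pillar straight up with about 10 N for one second, never more than 15 N, and let go, leaving it upright and fully home. Leave the spare pillar, the bottle and the weight where they stand.

Things in the scene. Friction and masses are not known exactly. Their poses are not given: they have to be found in the camera images.
- pillar_grip (a point): Centre of the blue grip of the steel pillar to fit: an upright round part, 120 mm tall, about 140 g; this point is on its axis, 95 mm above its underside. The grip is 22 mm in diameter and reaches 20 mm below and 20 mm above this point; on top of it is a rim 26 mm wide, 5 mm thick. Below it a 12 mm shank. It starts upright in a rack hole. z axis up along the pillar; it fits at any turn.
- pillar_collar (a point): On the same pillar's axis, in the plane of the underside of its collar (30 mm wide, 5 mm thick), 63 mm below the grip's centre. The collar rests on the rack at first, on the socket's top when home. Below it is the steel plug: 32 mm long, 16 mm in diameter, nose tapered over its last 7 mm to 9 mm, with a clip groove. Lift at least 35 mm to clear rack or socket. z axis up.
- socket_mouth (a point): Centre of the empty hole's mouth on top of the socket, a yellow block 50 x 50 x 36 mm high, 52 to 61 mm over the bench (set differently each time). The round hole is upright, 17.2 mm wide, 34 mm deep, with a 2 mm chamfer. z axis up.
- socket (a joint): Upward give of the yellow block (m), 0 unloaded: stiff springs let it ride a little under load. In its hole four sprung balls meet the plug 11 to 22 mm before the collar is down (depth not known); pushing past takes 10 to 18 N, then they snap into the long groove, leaving 0 to 10 mm of free play before they hold against a pull. They let go only above 17 N. Judge by force.
- base: Steel base plate 190 x 210 x 12 mm, fixed to the bench. Origin on the bench under the socket hole's axis; the plate reaches from x = -65 to +125 mm and y = -105 to +105 mm. Two already fitted pillars with grey grips stand fixed on it at x = 100, y = +85 and -85 mm, 140 mm tall, 30 mm wide at the collar.
- rack: Wooden rack block 80 (x) x 170 (y) x 40 mm high, fixed to the bench. Origin at the centre of its underside. Two upright holes 19.5 mm wide, 36 mm deep at y = -42 and +42 mm hold the two pillars, either way round; a held pillar's grip centre is about 103 mm over the bench.
- spare_grip (a point): Centre of the grip of the spare pillar: same shape and size, but brass with a black grip, in the other rack hole, its top about 128 mm over the bench. To be left alone: do not brush it with the carried pillar.
- bottle: Small amber bottle with a red cap, 34 mm in diameter, 75 mm tall, standing on the bench. Origin at the centre of its underside. To be left alone.
- weight: Steel calibration weight, 38 mm in diameter, 66 mm tall with a knob, 500 g, standing on the bench. Origin at the centre of its underside. To be left alone.

How it is judged:
By the outcome, as a careful person would: the job done as asked, in the order asked, and still so for the second after the job is handed in, with the robot touching nothing.
It also fails if it takes over 72 s, if anything falls off the work surface, if the arm or the gripper's body presses on something with over 40 N, if the wrist force passes 120 N, or if a joint passes its speed limit or range.

### The arm

A 6-joint arm with a two-finger parallel gripper is mounted at the origin on the work surface. World frame = base frame: x ahead of the robot, y to its left, z up, the work surface at z = 0. Lengths are in m, angles in degrees, forces in N, time in s.
With the tool pointing down it reaches from about 0.4 to 0.825 m from the base axis. Payload 7 kg.
Tool frame: the origin (TCP) lies midway between the tips of the shut fingers; the grasp point (between the pads) lies 19 mm behind it (ctrl.grip_point_offset is the distance from the TCP to the grasp point, in m); x points along the fingers, y is the direction in which the jaws open and shut, and the axes are right-handed (so a half turn about x gives the same grasp; the last joint's range is limited). The gripper opens to 88 mm and grips with 3 to 60 N. Pads are 19 mm wide; open, the fingers measure 130 mm over their backs; the gripper's body (78 mm by 193 mm) begins 47 mm behind the grasp point.
Start: joints at [-60.613, 20.546, 0.682, 0, -70.136, -16.507], TCP at [0.15, -0.658, 0.227] pointing down, gripper open.
Joint ranges: [-176.03, 176.03], [-82.01, 121.73], [-58.28, 71.71], [-173.87, 95.51], [-174.79, -0.11], [-173.66, 173.66]. Speed limits (degrees/s): [136.94, 136.94, 172.46, 180, 180, 180].

### API

Orientations are given as [roll, pitch, yaw] about the fixed x, y, z axes, in that order (R = Rz(yaw) Ry(pitch) Rx(roll)).
In Python, from plant import ctrl gives the robot as it stands.
- The arm moves only by the tool drive_tool, never from a script. Its argument "plan" is a list of rows, each a list of 3 entries, a list of its own where there are three numbers: the shift along the tool's x, y, z in m, then the turn, a rotation vector about the tool's x, y, z in degrees, then the opening, from 0 (shut) to 1 (fully open). In form: [[[dx, dy, dz], [wx, wy, wz], grip], ...]. A call has 1 to 20 rows; each row is the pose to reach, as a shift and turn from the pose measured when the call began, along the tool's axes at that moment; what a row does not reach only later rows make up. A row lasts 1/12 s, in which the tool goes at most 41.7 mm and 7.16 degrees, less where a joint would pass 70% of its speed; a pose out of reach is approached as far as the arm can. A call with a gripper value outside its range is refused whole. The fingers move at their own pace and stop on an object; the grip force is fixed at half the most. Time passes only in rows, so rows that repeat a pose let the fingers close. It gives the time, the measured TCP pose, the force and the opening at its end, in the units of the state.
- ctrl.get_obs(): the state, without advancing time (a new reading comes with each control period).
- ctrl.snapshot(name): name is "scene" or "top" or "wrist"; returns the picture (400x640x3 uint8, blue, green, red); there is no depth.
- ctrl.get_calibration(name): a dict with "fx", "fy", "cx", "cy" (pixels), "R" (3x3) and "t" (3): a world point X has camera coordinates R X + t. Camera axes: x right, y down, z forward; pixel columns grow to the right and rows downward; lengths in m; the calibration is good to about 2 mm. A picture is of the moment at which its call begins: read the wrist's pose just before it. get_calibration takes no time and is no camera call; for the wrist camera it gives the pose at the moment of the call.
- ctrl.close_job(): hands the job in, once; it reports no verdict.
Trained networks look in the newest picture that a camera, given by its name, has taken for a name from the list of things; names that differ only in an ending like _2 or _b are one class to them, and where a whole thing is asked for, a point or a joint stands for the part that bears it (a point fixed in the world has none). Each returns a list of dicts, best first, with "confidence" (0 to 1); they miss things now and then, are a little off and sometimes report something else, mostly with a low value. They report only what shows in the picture. A call takes as long as a camera call.
- ctrl.cut_out(camera, name): "pixels" (400x640 bool, what is visible of it) and "pixel" ([column, row] in pixels, amid what is visible of it).
- ctrl.landmark_of(camera, name): "pixel" ([column, row] in pixels: a listed point, or the origin of a listed thing).
The state is a dict: "clock": time; "joint_pos": joint angles; "qvel": joint speeds; "tau": joint torques, N m; "tool_pos": TCP position; "orientation": TCP orientation; "force": force on the tool from outside, world axes, zero at the start; "moment": the same for the moment, N m; "opening": finger opening in m.
Only numpy, scipy, OpenCV 4.12 (cv2) and the standard library are available. Lean on these libraries where they do the work, as an engineer would, in place of code of your own. Each camera call takes 0.05 s, during which the arm holds its last target. There are 200 camera calls.

## Working session

There is one attempt and no reset: what is moved stays moved. The work goes in short steps, Python scripts to look and compute and a tool call to move; the robot and the scene stay as the last step left them, time stands still between calls to the robot, and variables do not carry over. Pictures are saved under pics/ and viewed, about 8 in all and at most 12, crops included, and the job is handed in when it is done.

Besides the shell and the picture viewer there is one more tool, called after ">>>" by a JSON object that holds its "api" and its "payload", one argument or row to a line. drive_tool: Moves the arm, as the interface text tells. Its arguments: {"type":"object","properties":{"plan":{"type":"array","items":{"type":"array"}}},"required":["plan"]}

```bash
ls; mkdir -p pics
cat > h.py <<'E'
import numpy as np, cv2
from plant import ctrl
def ray(c,px):
    K=ctrl.get_calibration(c) if isinstance(c,str) else c
    R=np.array(K["R"]);t=np.array(K["t"])
    d=R.T@np.array([(px[0]-K["cx"])/K["fx"],(px[1]-K["cy"])/K["fy"],1]);return -R.T@t,d/np.linalg.norm(d)
def at_z(c,px,z):
    o,d=ray(c,px);return o+d*(z-o[2])/d[2]
def tri(rs):
    A=np.zeros((3,3));b=np.zeros(3)
    for o,d in rs:
        P=np.eye(3)-np.outer(d,d);A+=P;b+=P@o
    X=np.linalg.solve(A,b);return X,[round(1000*float(np.linalg.norm((np.eye(3)-np.outer(d,d))@(X-o))),1) for o,d in rs]
def snap(c,n):
    im=ctrl.snapshot(c);cv2.imwrite(f"pics/{n}.png",im);return im
E
python3 - <<'E'
from h import *
np.set_printoptions(precision=4,suppress=True)
print(ctrl.get_obs())
a=snap("scene","s0");b=snap("top","t0")
cv2.imwrite("pics/both.png",np.vstack([a,b])[:, :])
for n in ["pillar_grip","pillar_collar","socket_mouth","base","rack","spare_grip","bottle","weight"]:
    rs=[]
    for c in ["scene","top"]:
        L=ctrl.landmark_of(c,n)
        print(n,c,[(np.round(l["pixel"],1).tolist(),round(l["confidence"],2)) for l in L[:3]])
        if L: rs.append(ray(c,L[0]["pixel"]))
    if len(rs)==2: print("   ",*tri(rs))
E
```

```text
pics
{'clock': 0.0, 'joint_pos': array([-60.615 ,  20.5904,   0.6346,  -0.0206, -70.1366, -16.5079]), 'qvel': array([-0.0168,  0.0045, -0.0063,  0.0456, -0.0119, -0.1139]), 'tau': array([ -0.    , -58.2723,  29.3056,   6.9969,   0.0068,  -0.0002]), 'tool_pos': array([ 0.1503, -0.6575,  0.2256]), 'orientation': array([ 94.6831,  89.9056, 107.5533]), 'force': array([ 0.7182,  0.3709, -0.6576]), 'moment': array([ 0.0378, -0.0939, -0.0339]), 'opening': 0.08797252790132189}
pillar_grip scene [([195.4, 274.3], 0.67)]
pillar_grip top [([418.8, 222.5], 0.75)]
    [ 0.5625 -0.2177  0.0606] [25.3, 25.3]
pillar_collar scene [([204.9, 297.7], 0.96)]
pillar_collar top [([445.4, 222.4], 0.96)]
    [ 0.5762 -0.2484  0.0333] [1.2, 1.2]
socket_mouth scene [([368.9, 148.0], 0.55)]
socket_mouth top [([179.0, 246.9], 0.74), ([418.9, 218.4], 0.5)]
    [0.5387 0.2317 0.0608] [3.2, 3.2]
base scene [([364.4, 168.3], 0.67)]
base top [([182.4, 247.2], 0.6)]
    [ 0.5348  0.2373 -0.004 ] [2.6, 2.6]
rack scene [([231.4, 292.9], 0.76)]
rack top []
spare_grip scene [([244.1, 242.9], 0.77)]
spare_grip top [([407.7, 215.7], 0.92)]
    [ 0.5855 -0.1644  0.1059] [3.3, 3.3]
bottle scene [([385.5, 277.9], 0.72)]
bottle top [([305.1, 129.7], 0.85)]
    [0.7603 0.0053 0.0002] [1.4, 1.4]
weight scene [([262.1, 199.4], 0.84), ([367.4, 149.4], 0.59)]
weight top [([315.3, 300.6], 0.7)]
    [ 0.4353 -0.0099 -0.0019] [1.2, 1.2]
```

View pics/s0.png

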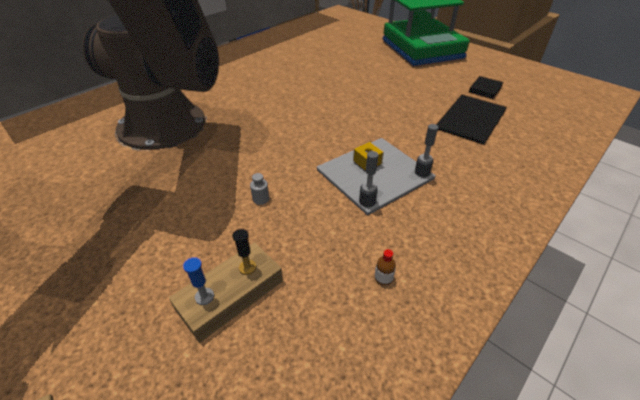

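View pics/t0.png

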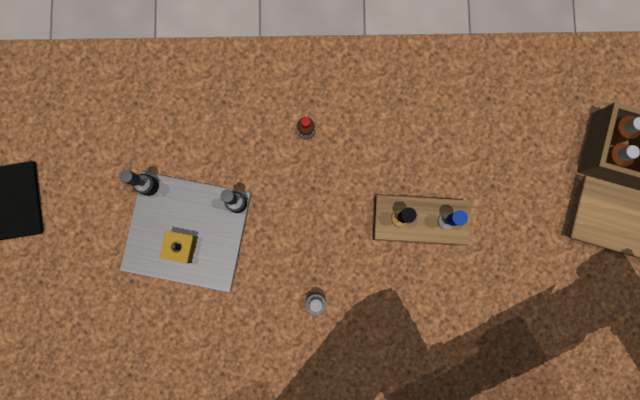

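View 1 (scene) shows the blue pillar at about (196,274), black spare at (243,240), yellow socket at (368,155). View 2 (top) shows the blue grip at (459,218), black at (407,215) and the socket hole at (177,247). The network's top-view `pillar_grip` hit (419,222) was wrong; its collar fix agrees with both pictures.

```bash
cat >> h.py <<'E'
from scipy.spatial.transform import Rotation as Ro
np.set_printoptions(precision=4,suppress=True)
def pose():
    o=ctrl.get_obs();return np.array(o["tool_pos"]),Ro.from_euler("xyz",o["orientation"],degrees=True),o
def plan(target,yjaw):
    """shift/turn in tool axes to TCP target, pointing down, jaw (tool y) at angle yjaw deg (mod 180, nearest)"""
    p,R,o=pose();best=None
    for s in (0,180):
        a=np.radians(yjaw+s);x=np.array([0,0,-1.]);y=np.array([np.cos(a),np.sin(a),0])
        T=Ro.from_matrix(np.c_[x,y,np.cross(x,y)]);w=(R.inv()*T).as_rotvec(degrees=True)
        print("shift",R.inv().apply(np.array(target)-p).round(4),"turn",w.round(2))
    print("tcp",p,"axes\n",R.as_matrix().round(3),"\nforce",o["force"],"j",o["joint_pos"],"t",o["clock"],"open",o["opening"])
E
python3 - <<'E'
from h import *
plan([.545,-.248,.26],-4)
L=ctrl.cut_out("top","pillar_grip");print([(l["pixel"],l["confidence"],l["pixels"].sum()) for l in L])
L=ctrl.cut_out("top","base")
m=L[0]["pixels"].astype(np.uint8);print(L[0]["confidence"],m.sum(),cv2.minAreaRect(cv2.findNonZero(m)))
r=cv2.boxPoints(cv2.minAreaRect(cv2.findNonZero(m)));print([at_z("top",p,.012)for p in r])
print("camera",ctrl.get_calibration("wrist"))
E
```

```text
shift [-0.0334  0.3117  0.476 ] turn [106.88   0.    -0.  ]
shift [-0.0334  0.3117  0.476 ] turn [-73.12   0.     0.  ]
tcp [ 0.1504 -0.658   0.2266] axes
 [[ 0.    -0.223  0.975]
 [ 0.     0.975  0.223]
 [-1.     0.     0.   ]] 
force [-1.3006 -0.0306 -0.337 ] j [-60.6134  20.5457   0.6824  -0.0005 -70.1367 -16.5069] t 0.9 open 0.08741273185052414
[([453.6, 220.4], 0.62, np.int64(400))]
0.62 11726 ((175.66262817382812, 229.454345703125), (132.23094177246094, 102.46858978271484), 10.885526657104492)
[array([0.5012, 0.3858, 0.012 ]), array([0.6897, 0.3545, 0.012 ]), array([0.6391, 0.1088, 0.012 ]), array([0.4527, 0.1447, 0.012 ])]
camera {'fx': 332.8284915532655, 'fy': 332.8284915532655, 'cx': 322.5216649634273, 'cy': 199.54535929854478, 'R': array([[-0.2232,  0.9748, -0.0009],
       [ 0.9312,  0.2135,  0.2955],
       [ 0.2883,  0.0651, -0.9553]]), 't': array([ 0.6753, -0.0365,  0.3895])}
```

>>> {"api": "drive_tool", "payload": {
  "plan": [
    [[-0.033,0.305,0.507],[-73.1,0,0],1],
    [[-0.033,0.305,0.507],[-73.1,0,0],1],
    [[-0.033,0.305,0.507],[-73.1,0,0],1],
    [[-0.033,0.305,0.507],[-73.1,0,0],1],
    [[-0.033,0.305,0.507],[-73.1,0,0],1],
    [[-0.033,0.305,0.507],[-73.1,0,0],1],
    [[-0.033,0.305,0.507],[-73.1,0,0],1],
    [[-0.033,0.305,0.507],[-73.1,0,0],1],
    [[-0.033,0.305,0.507],[-73.1,0,0],1],
    [[-0.033,0.305,0.507],[-73.1,0,0],1],
    [[-0.033,0.305,0.507],[-73.1,0,0],1],
    [[-0.033,0.305,0.507],[-73.1,0,0],1],
    [[-0.033,0.305,0.507],[-73.1,0,0],1],
    [[-0.033,0.305,0.507],[-73.1,0,0],1],
    [[-0.033,0.305,0.507],[-73.1,0,0],1],
    [[-0.033,0.305,0.507],[-73.1,0,0],1],
    [[-0.033,0.305,0.507],[-73.1,0,0],1],
    [[-0.033,0.305,0.507],[-73.1,0,0],1]
  ]
}}

```text
clock: 2.5
tool_pos: [0.5761, -0.2481, 0.2595]
orientation: [98.6, 90.0, -175.5]
force: [0.6, 0.4, -0.2]
opening: 0.0877
```

Run:
```python
from h import *
K=ctrl.get_calibration("wrist");snap("wrist","w1")
for n,z in [("pillar_grip",.103),("pillar_collar",.040),("spare_grip",.103),("rack",0)]:
    for l in ctrl.landmark_of("wrist",n)[:2]: print(n,l["pixel"],l["confidence"],at_z(K,l["pixel"],z))
plan([.577,-.248,.084],-4)
```

```text
pillar_grip [317.3, 179.9] 0.76 [ 0.5812 -0.2518  0.103 ]
pillar_collar [318.6, 169.2] 0.56 [ 0.5808 -0.249   0.04  ]
spare_grip [319.1, 261.6] 0.86 [ 0.5858 -0.1641  0.103 ]
rack [321.5, 195.4] 0.96 [ 0.5807 -0.2057  0.    ]
shift [ 0.1758 -0.0009  0.0006] turn [179.9    0.02   0.  ]
shift [ 0.1758 -0.0009  0.0006] turn [-0.1  -0.    0.02]
tcp [ 0.5761 -0.2485  0.2598] axes
 [[ 0.    -0.997  0.071]
 [-0.     0.071  0.997]
 [-1.    -0.    -0.   ]] 
force [0.2394 0.291  0.3572] j [ -5.5317  15.0196  -2.8177   0.001  -72.1474   1.4354] t 2.75 open 0.08789492774233144
```

View pics/w1.png

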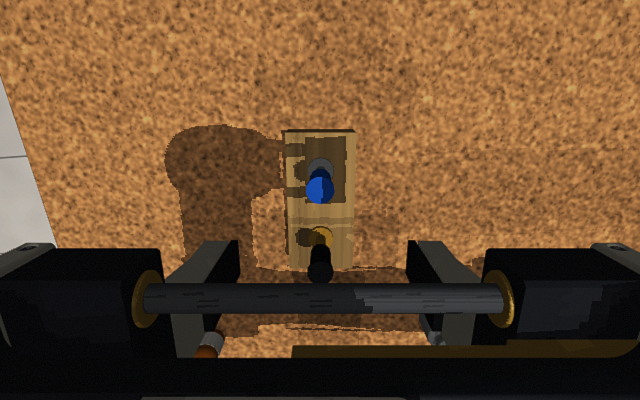

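View 3 (wrist): blue grip top at (319,190), its collar at (320,168); black spare at (320,268). The jaws straddle clear of the spare.

>>> {"api": "drive_tool", "payload": {
  "plan": [
    [[0.01,-0.004,-0.0012],[0,0,0],1],
    [[0.04,-0.004,-0.0012],[0,0,0],1],
    [[0.07,-0.004,-0.0012],[0,0,0],1],
    [[0.1,-0.004,-0.0012],[0,0,0],1],
    [[0.125,-0.004,-0.0012],[0,0,0],1],
    [[0.15,-0.004,-0.0012],[0,0,0],1],
    [[0.165,-0.004,-0.0012],[0,0,0],1],
    [[0.176,-0.004,-0.0012],[0,0,0],1],
    [[0.176,-0.004,-0.0012],[0,0,0],1]
  ]
}}

```text
clock: 3.5
tool_pos: [0.5783, -0.25, 0.0808]
orientation: [82.5, 89.8, 168.3]
force: [-0.1, -0.2, -0.2]
opening: 0.0876
```

Run:
```python
from h import *
plan([.580,-.250,.084],-4)
K=ctrl.get_calibration("wrist");im=snap("wrist","w2")
for n,z in [("pillar_grip",.103),("pillar_collar",.040)]:
    for l in ctrl.landmark_of("wrist",n)[:2]: print(n,l["pixel"],l["confidence"],at_z(K,l["pixel"],z))
```

```text
shift [-0.0032 -0.0016  0.0001] turn [179.86  -0.37  -0.05]
shift [-0.0032 -0.0016  0.0001] turn [-0.14  0.03 -0.24]
tcp [ 0.5783 -0.25    0.0808] axes
 [[-0.004 -0.997  0.072]
 [ 0.001  0.072  0.997]
 [-1.     0.004  0.001]] 
force [-0.1184 -0.1654 -0.1664] j [ -5.6676  23.619  -15.2808  -0.0319 -51.3373   1.5446] t 3.5 open 0.0876419870694604
pillar_grip [320.4, 282.5] 0.61 [ 0.5797 -0.2488  0.103 ]
pillar_collar [322.8, 230.8] 0.58 [ 0.5784 -0.2482  0.04  ]
```

View pics/w2.png

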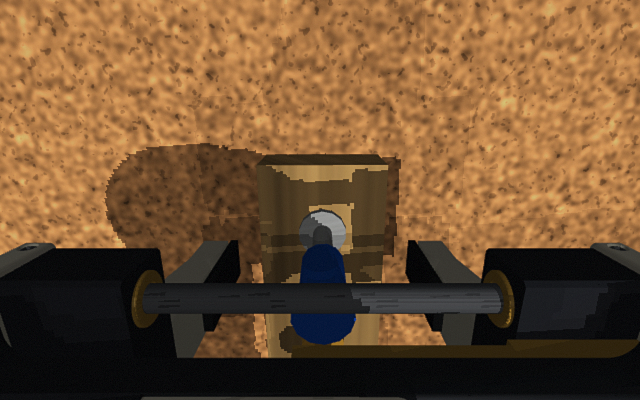

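View 4: the grip sits between the jaws, its axis around column 322, collar at (322,230). I'll nudge by 1 mm and close.

>>> {"api": "drive_tool", "payload": {
  "plan": [
    [[-0.002,-0.0008,0.001],[0,0,0],1],
    [[-0.002,-0.0008,0.001],[0,0,0],0],
    [[-0.002,-0.0008,0.001],[0,0,0],0],
    [[-0.002,-0.0008,0.001],[0,0,0],0],
    [[-0.002,-0.0008,0.001],[0,0,0],0],
    [[-0.002,-0.0008,0.001],[0,0,0],0],
    [[-0.002,-0.0008,0.001],[0,0,0],0],
    [[-0.002,-0.0008,0.001],[0,0,0],0],
    [[-0.002,-0.0008,0.001],[0,0,0],0],
    [[-0.002,-0.0008,0.001],[0,0,0],0],
    [[-0.002,-0.0008,0.001],[0,0,0],0],
    [[-0.002,-0.0008,0.001],[0,0,0],0],
    [[-0.002,-0.0008,0.001],[0,0,0],0],
    [[-0.002,-0.0008,0.001],[0,0,0],0]
  ]
}}

```text
clock: 4.82
tool_pos: [0.5814, -0.2494, 0.0867]
orientation: [-107.9, 89.9, -22.0]
force: [-0.6, 0.4, 0.8]
opening: 0.0243
```

>>> {"api": "drive_tool", "payload": {
  "plan": [
    [[0,0,0],[0,0,0],0],
    [[0,0,0],[0,0,0],0],
    [[0,0,0],[0,0,0],0],
    [[0,0,0],[0,0,0],0]
  ]
}}

```text
clock: 5.15
tool_pos: [0.5814, -0.2494, 0.0866]
orientation: [-109.2, 89.9, -23.2]
force: [-0.7, 0.4, 0.9]
opening: 0.024
```

Run:
```python
from h import *
plan([.579,-.2485,.084],-4)
```

```text
shift [0.0026 0.0025 0.0007] turn [179.91   0.11   0.04]
shift [0.0026 0.0025 0.0007] turn [-0.09 -0.02  0.07]
tcp [ 0.5814 -0.2494  0.0866] axes
 [[ 0.001 -0.997  0.071]
 [-0.     0.071  0.997]
 [-1.    -0.001 -0.   ]] 
force [-0.7465  0.4441  0.8628] j [ -5.5532  23.3035 -14.9017   0.028  -51.7259   1.4472] t 5.15 open 0.023998799436355158
```

>>> {"api": "drive_tool", "payload": {
  "plan": [
    [[-0.01,0,0],[0,0,0],0],
    [[-0.025,0,0],[0,0,0],0],
    [[-0.045,0,0],[0,0,0],0],
    [[-0.07,0,0],[0,0,0],0],
    [[-0.1,0,0],[0,0,0],0],
    [[-0.13,0,0],[0,0,0],0],
    [[-0.15,0,0],[0,0,0],0],
    [[-0.165,0,0],[0,0,0],0],
    [[-0.165,0,0],[0,0,0],0],
    [[-0.165,0,0],[0,0,0],0],
    [[-0.165,0,0],[0,0,0],0]
  ]
}}

```text
clock: 6.07
tool_pos: [0.5806, -0.249, 0.2508]
orientation: [-13.4, 90.0, 72.5]
force: [-0.0, 0.4, -1.7]
opening: 0.0242
```

Run:
```python
from h import *
plan([.54,.262,.25],-4)
```

```text
shift [0.0009 0.0771 0.5068] turn [179.89   0.01  -0.02]
shift [0.0009 0.0771 0.5068] turn [-0.11  0.01  0.  ]
tcp [ 0.5806 -0.249   0.2508] axes
 [[ 0.    -0.997  0.072]
 [ 0.     0.072  0.997]
 [-1.    -0.     0.   ]] 
force [-0.0144  0.4341 -1.6792] j [ -5.5496  15.7185  -3.0357  -0.0145 -71.2429   1.4448] t 6.0667 open 0.024190298395162402
```

>>> {"api": "drive_tool", "payload": {
  "plan": [
    [[0,0.002,0.013],[0,0,0],0],
    [[0,0.006,0.04],[0,0,0],0],
    [[0,0.011,0.07],[0,0,0],0],
    [[0,0.0155,0.102],[0,0,0],0],
    [[0,0.0205,0.135],[0,0,0],0],
    [[0,0.0255,0.168],[0,0,0],0],
    [[0,0.0305,0.201],[0,0,0],0],
    [[0,0.0355,0.234],[0,0,0],0],
    [[0,0.0405,0.267],[0,0,0],0],
    [[0,0.0455,0.3],[0,0,0],0],
    [[0,0.0505,0.333],[0,0,0],0],
    [[0,0.0555,0.366],[0,0,0],0],
    [[0,0.0605,0.398],[0,0,0],0],
    [[0,0.0655,0.43],[0,0,0],0],
    [[0,0.07,0.46],[0,0,0],0],
    [[0,0.0735,0.483],[0,0,0],0],
    [[0,0.076,0.499],[0,0,0],0],
    [[0,0.077,0.507],[0,0,0],0],
    [[0,0.077,0.507],[0,0,0],0],
    [[0,0.077,0.507],[0,0,0],0]
  ]
}}

```text
clock: 7.73
tool_pos: [0.5398, 0.2618, 0.2502]
orientation: [131.2, 89.9, -142.8]
force: [-0.1, -1.1, -1.5]
opening: 0.0241
```

Run:
```python
from h import *
plan([.54,.232,.25],-4)
K=ctrl.get_calibration("wrist");im=snap("wrist","w3")
for n,z in [("socket_mouth",.057),("base",0),("pillar_grip",.27),("pillar_collar",.205)]:
    for l in ctrl.landmark_of("wrist",n)[:2]: print(n,l["pixel"],l["confidence"],at_z(K,l["pixel"],z))
for l in ctrl.cut_out("wrist","socket")[:2]: 
    m=l["pixels"].astype(np.uint8);r=cv2.minAreaRect(cv2.findNonZero(m));print(l["confidence"],r,cv2.boxPoints(r).tolist())
a=snap("top","t3");ls=ctrl.landmark_of("top","socket_mouth");lw=ctrl.landmark_of("wrist","socket_mouth")
for l in ls:print("top",l)
snap("scene","s3");lc=ctrl.landmark_of("scene","socket_mouth")
for l in lc:print("scene",l)
for S in ("top","scene"):
    q=(ls if S=="top" else lc)
    if q and lw: print(S,tri([ray(S,q[0]["pixel"]),ray(K,lw[0]["pixel"])]))
```

```text
shift [ 0.0002 -0.0024 -0.0297] turn [179.92  -0.09   0.07]
shift [ 0.0002 -0.0024 -0.0297] turn [-0.08 -0.05 -0.05]
tcp [0.5398 0.2618 0.2502] axes
 [[-0.001 -0.997  0.071]
 [-0.001  0.071  0.997]
 [-1.     0.001 -0.001]] 
force [-0.0506 -1.1234 -1.496 ] j [ 44.5172  12.7565  -7.0756  -0.0098 -70.2394 -48.5973] t 7.7333 open 0.024106465321230355
socket_mouth [318.0, 150.2] 0.82 [0.5427 0.2348 0.057 ]
base [323.5, 143.9] 0.66 [0.5368 0.2363 0.    ]
pillar_grip [321.4, 273.1] 0.78 [0.5404 0.2596 0.27  ]
pillar_collar [324.7, 228.2] 0.58 [0.5387 0.2636 0.205 ]
top {'pixel': [174.6, 246.1], 'confidence': 0.9}
scene {'pixel': [367.8, 150.1], 'confidence': 0.71}
scene {'pixel': [384.3, 275.6], 'confidence': 0.19}
top (array([0.5396, 0.2293, 0.0925]), [2.3, 2.3])
scene (array([0.5412, 0.2337, 0.0556]), [2.1, 2.1])
```

View pics/w3.png

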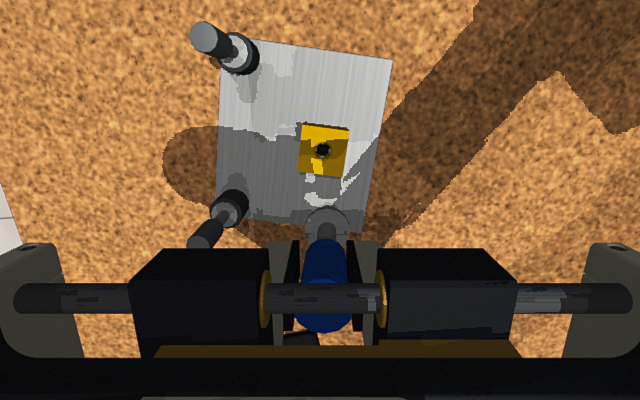

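View 5: socket hole around (322,150) in the yellow block, the carried collar at about (326,222). The network's hole pixel (318) is 4 px off what I see, so I'll measure it by colour.

Run:
```python
from h import *
im=cv2.imread("pics/w3.png");K=ctrl.get_calibration("wrist")
h=cv2.cvtColor(im,cv2.COLOR_BGR2HSV)
y=cv2.inRange(h,(20,150,90),(35,255,255));y[:110]=0;y[190:]=0;y[:,:285]=0;y[:,365:]=0
P=cv2.convexHull(cv2.findNonZero(y));r=cv2.minAreaRect(P);print("yellow",r)
fill=np.zeros_like(y);cv2.fillConvexPoly(fill,P,255)
d=((im.max(2)<60)&(fill>0)).astype(np.uint8)
n,l,s,c=cv2.connectedComponentsWithStats(d)
for i in range(1,n):
    if s[i,4]>15: print("dark",s[i],c[i],at_z(K,c[i],.05),at_z(K,c[i],.057))
a=cv2.resize(im[110:190,280:380],None,fx=4,fy=4,interpolation=cv2.INTER_NEAREST)
b=cv2.resize(im[190:340,260:390],None,fx=3,fy=3,interpolation=cv2.INTER_NEAREST)
o=np.zeros((460,800,3),np.uint8);o[:320,:400]=a;o[:450,405:795]=b;cv2.imwrite("pics/c3.png",o)
```

```text
yellow ((322.26068115234375, 150.42190551757812), (47.37969970703125, 47.15450668334961), 7.765166282653809)
dark [316 144  14  12 135] [322.4889 149.3111] [0.5387 0.2358 0.05  ] [0.5386 0.2347 0.057 ]
```

View pics/c3.png

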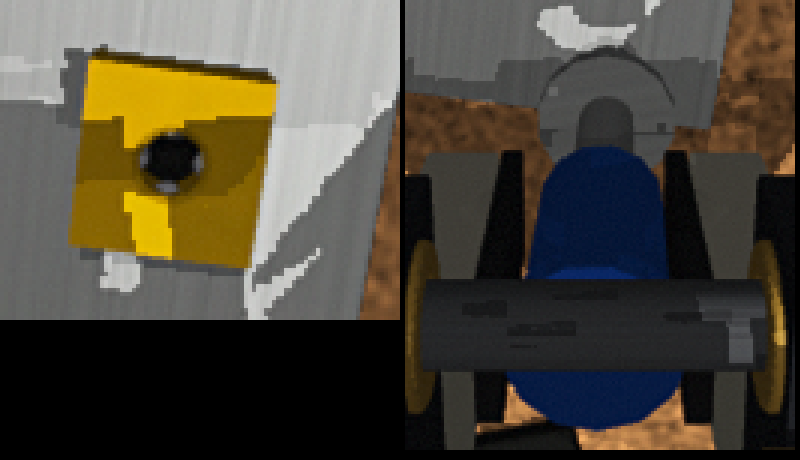

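View 6 (crop): hole centre is about (322.5,150). The pillar hangs tilted by about 2°, with the rim at column 324 and the collar at 327. The jaw opening reads 24 mm instead of 22, so the pads probably caught the rim on one side. I'll start it into the hole and regrip it lower there. Next I go over the socket, correcting for the offset of the nose.

>>> {"api": "drive_tool", "payload": {
  "plan": [
    [[0,-0.002,-0.014],[0,0,0],0],
    [[0.01,-0.004,-0.028],[0,0,0],0],
    [[0.03,-0.004,-0.028],[0,0,0],0],
    [[0.05,-0.004,-0.028],[0,0,0],0],
    [[0.07,-0.004,-0.028],[0,0,0],0],
    [[0.085,-0.004,-0.028],[0,0,0],0],
    [[0.095,-0.004,-0.028],[0,0,0],0],
    [[0.1,-0.004,-0.028],[0,0,0],0],
    [[0.1,-0.004,-0.028],[0,0,0],0],
    [[0.1,-0.004,-0.028],[0,0,0],0]
  ]
}}

```text
clock: 9.12
tool_pos: [0.5425, 0.2339, 0.1515]
orientation: [-52.9, 89.9, 33.0]
force: [1.5, 0.0, -1.8]
opening: 0.0241
```

Run:
```python
from h import *
plan([.54,.232,.25],-4)
im=snap("wrist","w4");s=snap("scene","s4");
a=cv2.resize(im[150:310,230:420],None,fx=2.5,fy=2.5)
b=cv2.resize(s[80:200,310:430],None,fx=3.2,fy=3.2,interpolation=cv2.INTER_CUBIC)
o=np.zeros((400,800,3),np.uint8);o[:a.shape[0],:400]=a[:,:400];o[:b.shape[0],410:410+b.shape[1]]=b;cv2.imwrite("pics/c4.png",o)
```

```text
shift [-0.0985  0.0023 -0.002 ] turn [179.89   0.07  -0.05]
shift [-0.0985  0.0023 -0.002 ] turn [-0.11  0.03  0.04]
tcp [0.5425 0.2339 0.1515] axes
 [[ 0.001 -0.997  0.072]
 [ 0.     0.072  0.997]
 [-1.    -0.001  0.001]] 
force [ 1.5253  0.0462 -1.8404] j [ 42.2682  16.0522 -16.1981   0.0099 -57.6985 -46.3869] t 9.1167 open 0.024057149249330882
```

View pics/c4.png

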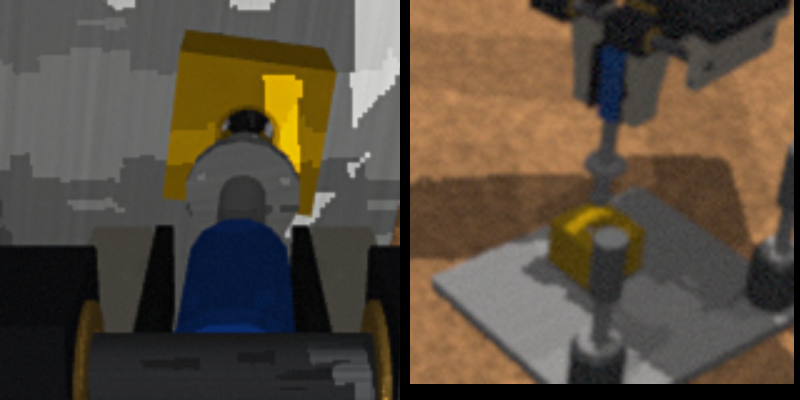

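View 7: hole at about image (328.6,200), collar column about 327.6. They line up sideways; I'll triangulate the mouth from both wrist views.

Run:
```python
from h import *
K=ctrl.get_calibration("wrist");im=cv2.imread("pics/w4.png")
d=((im.max(2)<45)).astype(np.uint8);d[:188]=0;d[212:]=0;d[:,:315]=0;d[:,345:]=0
print(cv2.boundingRect(cv2.findNonZero(d)))
R=np.array(K["R"]);C=-R.T@np.array(K["t"]);p,_,o=pose();print("C-tcp",C-p)
K0=dict(K);C0=C-p+np.array([.5398,.2618,.2502]);K0["t"]=-R@C0
for r in (199,200,201):
    print(tri([ray(K,(328.6,r)),ray(K0,(322.5,150))]),[at_z(K,(328.6,r),z)[:2] for z in (.052,.057,.061)])
```

```text
(320, 194, 17, 13)
C-tcp [-0.0058 -0.0801  0.1569]
(array([0.5386, 0.2388, 0.0342]), [0.3, 0.3]) [array([0.5382, 0.2333]), array([0.5382, 0.2318]), array([0.5382, 0.2305])]
(array([0.5385, 0.2379, 0.0398]), [0.2, 0.2]) [array([0.5383, 0.2341]), array([0.5382, 0.2326]), array([0.5382, 0.2313])]
(array([0.5385, 0.2371, 0.0453]), [0.2, 0.2]) [array([0.5383, 0.235 ]), array([0.5383, 0.2334]), array([0.5383, 0.2322])]
```

>>> {"api": "drive_tool", "payload": {
  "plan": [
    [[0.005,0,-0.001],[0,0,0],0],
    [[0.01,0,-0.001],[0,0,0],0],
    [[0.014,0,-0.001],[0,0,0],0],
    [[0.017,0,-0.001],[0,0,0],0],
    [[0.019,0,-0.001],[0,0,0],0],
    [[0.02,0,-0.001],[0,0,0],0],
    [[0.02,0,-0.001],[0,0,0],0]
  ]
}}

```text
clock: 9.8
tool_pos: [0.5427, 0.2332, 0.1317]
orientation: [-48.5, 89.9, 37.4]
force: [0.2, -0.4, -1.5]
opening: 0.0241
```

>>> {"api": "drive_tool", "payload": {
  "plan": [
    [[0.001,0,0],[0,0,0],0],
    [[0.002,0,0],[0,0,0],0],
    [[0.003,0,0],[0,0,0],0],
    [[0.003,0,0],[0,0,0],0]
  ]
}}

```text
clock: 10.13
tool_pos: [0.5426, 0.2332, 0.1286]
orientation: [-46.0, 89.9, 39.9]
force: [0.1, 0.0, -1.8]
opening: 0.024
```

>>> {"api": "drive_tool", "payload": {
  "plan": [
    [[0.001,0,0],[0,0,0],0],
    [[0.002,0,0],[0,0,0],0],
    [[0.003,0,0],[0,0,0],0],
    [[0.003,0,0],[0,0,0],0]
  ]
}}

```text
clock: 10.47
tool_pos: [0.5426, 0.2333, 0.1256]
orientation: [-43.0, 89.9, 42.9]
force: [-1.2, 1.4, 0.9]
opening: 0.0241
```

>>> {"api": "drive_tool", "payload": {
  "plan": [
    [[0.001,0,0],[0,0,0],0],
    [[0.002,0,0],[0,0,0],0],
    [[0.002,0,0],[0,0,0],0]
  ]
}}

```text
clock: 10.72
tool_pos: [0.5423, 0.2332, 0.1232]
orientation: [-28.5, 89.9, 57.4]
force: [-0.9, 0.8, -1.3]
opening: 0.0241
```

>>> {"api": "drive_tool", "payload": {
  "plan": [
    [[0.001,0,0],[0,0,0],0],
    [[0.002,0,0],[0,0,0],0],
    [[0.002,0,0],[0,0,0],0]
  ]
}}

```text
clock: 10.97
tool_pos: [0.5422, 0.2331, 0.1208]
orientation: [-15.0, 90.0, 70.9]
force: [-0.7, 0.9, -1.6]
opening: 0.0242
```

>>> {"api": "drive_tool", "payload": {
  "plan": [
    [[0.001,0,0],[0,0,0],0],
    [[0.002,0,0],[0,0,0],0],
    [[0.002,0,0],[0,0,0],0]
  ]
}}

```text
clock: 11.22
tool_pos: [0.5421, 0.2331, 0.1186]
orientation: [-5.8, 90.0, 80.1]
force: [-0.9, 0.8, -0.5]
opening: 0.0241
```

>>> {"api": "drive_tool", "payload": {
  "plan": [
    [[0.001,0,0],[0,0,0],0],
    [[0.002,0,0],[0,0,0],0],
    [[0.002,0,0],[0,0,0],0]
  ]
}}

```text
clock: 11.47
tool_pos: [0.5422, 0.2333, 0.1168]
orientation: [-20.7, 89.9, 65.2]
force: [-2.8, 0.6, 1.8]
opening: 0.0245
```

>>> {"api": "drive_tool", "payload": {
  "plan": [
    [[0.001,0,0],[0,0,0],0],
    [[0.0015,0,0],[0,0,0],0],
    [[0.0015,0,0],[0,0,0],0]
  ]
}}

```text
clock: 11.72
tool_pos: [0.5425, 0.2335, 0.1158]
orientation: [-36.6, 89.9, 49.3]
force: [-2.7, 1.5, 6.5]
opening: 0.0242
```

Balls met at TCP z ≈ 0.117 (force rising to 6.5 N). The plug stands in the hole, so I'll let go, drop about 5 mm and regrip clear of the rim.

>>> {"api": "drive_tool", "payload": {
  "plan": [
    [[0,0,0],[0,0,0],0.3],
    [[0,0,0],[0,0,0],0.4],
    [[0,0,0],[0,0,0],0.4],
    [[0,0,0],[0,0,0],0.4],
    [[0,0,0],[0,0,0],0.4],
    [[0.002,0,0],[0,0,0],0.4],
    [[0.004,0,0],[0,0,0],0.4],
    [[0.006,0,0],[0,0,0],0.4],
    [[0.006,0,0],[0,0,0],0.4]
  ]
}}

```text
clock: 12.47
tool_pos: [0.5422, 0.2333, 0.1092]
orientation: [-19.5, 90.0, 66.4]
force: [-0.6, 1.1, -0.1]
opening: 0.0349
```

Run:
```python
from h import *
plan([.54,.232,.112],-4)
im=snap("wrist","w5");s=snap("scene","s5");
a=cv2.resize(im[180:360,230:420],None,fx=2.1,fy=2.1)
b=cv2.resize(s[80:200,310:430],None,fx=3.2,fy=3.2,interpolation=cv2.INTER_CUBIC)
o=np.zeros((400,800,3),np.uint8);o[:a.shape[0],:a.shape[1]]=a;o[:b.shape[0],410:410+b.shape[1]]=b;cv2.imwrite("pics/c5.png",o)
```

```text
shift [-0.0028  0.0021 -0.0014] turn [179.89   0.02  -0.07]
shift [-0.0028  0.0021 -0.0014] turn [-0.11  0.04  0.02]
tcp [0.5422 0.2333 0.1092] axes
 [[ 0.    -0.997  0.072]
 [ 0.001  0.072  0.997]
 [-1.    -0.     0.001]] 
force [-0.6178  1.0527 -0.0532] j [ 42.2288  18.4348 -19.0707  -0.0237 -52.4526 -46.3211] t 12.4667 open 0.034903309364394675
```

View pics/c5.png

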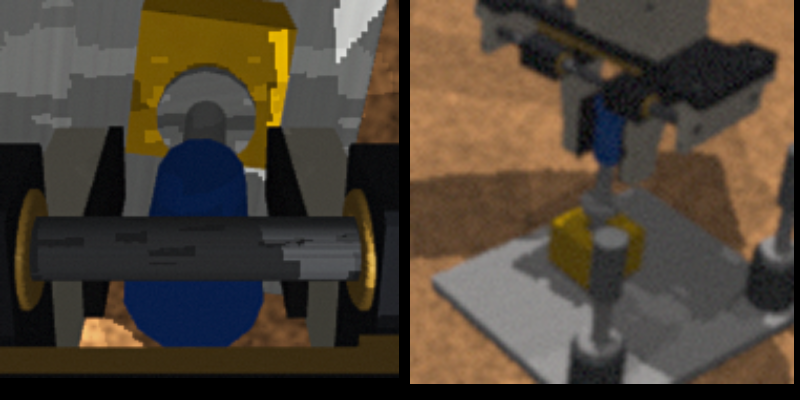

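View 8: the pillar stands in the socket, collar at about (328,232), its top leaning slightly to the left (about 2°). The hole axis lies 3.5 mm along tool +y, so I'll shift there and regrip upright.

>>> {"api": "drive_tool", "payload": {
  "plan": [
    [[0,0,0],[0,0,0],0.5],
    [[0,0.001,0],[0,0,0],0.5],
    [[0,0.0025,0],[0,0,0],0.5],
    [[0,0.0035,0],[0,0,0],0.5],
    [[0,0.0035,0],[0,0,0],0.5],
    [[0,0.0035,0],[0,0,0],0],
    [[0,0.0035,0],[0,0,0],0],
    [[0,0.0035,0],[0,0,0],0],
    [[0,0.0035,0],[0,0,0],0],
    [[0,0.0035,0],[0,0,0],0],
    [[0,0.0035,0],[0,0,0],0],
    [[0,0.0035,0],[0,0,0],0],
    [[0,0.0035,0],[0,0,0],0],
    [[0,0.0035,0],[0,0,0],0]
  ]
}}

```text
clock: 13.73
tool_pos: [0.5389, 0.2336, 0.1096]
orientation: [-33.6, 89.9, 52.3]
force: [-1.5, 0.1, 1.4]
opening: 0.0225
```

>>> {"api": "drive_tool", "payload": {
  "plan": [
    [[0,0,0],[0,0,0],0],
    [[0,0,0],[0,0,0],0],
    [[0,0,0],[0,0,0],0]
  ]
}}

```text
clock: 13.98
tool_pos: [0.5388, 0.2337, 0.1096]
orientation: [-33.0, 89.9, 52.9]
force: [-1.2, 0.7, 0.4]
opening: 0.0226
```

>>> {"api": "drive_tool", "payload": {
  "plan": [
    [[0.0007,0,0],[0,0,0],0],
    [[0.0015,0,0],[0,0,0],0],
    [[0.0015,0,0],[0,0,0],0]
  ]
}}

```text
clock: 14.23
tool_pos: [0.5392, 0.2337, 0.1084]
orientation: [-48.0, 89.9, 37.9]
force: [0.2, -0.7, 3.0]
opening: 0.0213
```

>>> {"api": "drive_tool", "payload": {
  "plan": [
    [[0.0007,0,0],[0,0,0],0],
    [[0.0015,0,0],[0,0,0],0],
    [[0.0015,0,0],[0,0,0],0]
  ]
}}

```text
clock: 14.48
tool_pos: [0.5395, 0.2338, 0.1074]
orientation: [-54.9, 89.9, 31.0]
force: [-3.0, -0.8, 6.6]
opening: 0.0213
```

>>> {"api": "drive_tool", "payload": {
  "plan": [
    [[0.0007,0,0],[0,0,0],0],
    [[0.0015,0,0],[0,0,0],0],
    [[0.0015,0,0],[0,0,0],0]
  ]
}}

```text
clock: 14.73
tool_pos: [0.5398, 0.2339, 0.1068]
orientation: [-59.1, 89.8, 26.8]
force: [-2.4, 0.1, 9.0]
opening: 0.0216
```

>>> {"api": "drive_tool", "payload": {
  "plan": [
    [[0.0007,0,0],[0,0,0],0],
    [[0.0015,0,0],[0,0,0],0],
    [[0.0015,0,0],[0,0,0],0]
  ]
}}

```text
clock: 14.98
tool_pos: [0.54, 0.234, 0.1063]
orientation: [-60.6, 89.8, 25.4]
force: [-1.9, -0.7, 9.6]
opening: 0.0216
```

>>> {"api": "drive_tool", "payload": {
  "plan": [
    [[0.0012,0.001,-0.0003],[0,0,0],0],
    [[0.002,0.001,-0.0003],[0,0,0],0],
    [[0.0025,0.001,-0.0003],[0,0,0],0]
  ]
}}

```text
clock: 15.23
tool_pos: [0.5399, 0.2342, 0.1053]
orientation: [-62.4, 89.6, 23.6]
force: [-1.4, -0.7, 13.7]
opening: 0.0211
```

Run:
```python
from h import *
plan([.5387,.2336,.1],-4)
```

```text
shift [ 0.0053  0.0012 -0.0007] turn [-179.99   -0.52    0.27]
shift [ 0.0053  0.0012 -0.0007] turn [0.01 0.17 0.33]
tcp [0.5399 0.2342 0.1053] axes
 [[ 0.006 -0.998  0.07 ]
 [ 0.003  0.07   0.998]
 [-1.    -0.006  0.003]] 
force [-1.3927 -0.7064 13.7224] j [ 42.5527  18.3382 -19.9018   0.1552 -51.4063 -46.6386] t 15.2333 open 0.021064535759042914
```

>>> {"api": "drive_tool", "payload": {
  "plan": [
    [[0.0012,0.0006,-0.0004],[0,0.17,0.33],0],
    [[0.002,0.0006,-0.0004],[0,0.17,0.33],0],
    [[0.0025,0.0006,-0.0004],[0,0.17,0.33],0]
  ]
}}

```text
clock: 15.48
tool_pos: [0.5402, 0.2342, 0.1044]
orientation: [-62.9, 89.9, 23.1]
force: [-2.0, -0.6, 10.4]
opening: 0.0216
```

>>> {"api": "drive_tool", "payload": {
  "plan": [
    [[0.0012,0.0006,-0.0004],[0,0,0],0],
    [[0.002,0.0006,-0.0004],[0,0,0],0],
    [[0.0025,0.0006,-0.0004],[0,0,0],0]
  ]
}}

```text
clock: 15.73
tool_pos: [0.5401, 0.2341, 0.103]
orientation: [-63.4, 89.8, 22.7]
force: [-2.0, 0.0, 11.6]
opening: 0.0215
```

>>> {"api": "drive_tool", "payload": {
  "plan": [
    [[0.0012,0.0006,-0.0004],[0,0,0],0],
    [[0.002,0.0006,-0.0004],[0,0,0],0],
    [[0.0025,0.0006,-0.0004],[0,0,0],0]
  ]
}}

```text
clock: 15.98
tool_pos: [0.5392, 0.2334, 0.1003]
orientation: [-66.0, 89.8, 20.0]
force: [1.3, -0.5, -2.8]
opening: 0.0215
```

Snap through: force fell from 11.6 to −2.8 N. Now down gently until the collar bears.

>>> {"api": "drive_tool", "payload": {
  "plan": [
    [[0.0007,0,0],[0,0.1,0.2],0],
    [[0.0015,0,0],[0,0.1,0.2],0],
    [[0.0015,0,0],[0,0.1,0.2],0]
  ]
}}

```text
clock: 16.23
tool_pos: [0.539, 0.2333, 0.0981]
orientation: [122.2, 89.9, -151.8]
force: [-0.4, -0.1, -1.5]
opening: 0.0213
```

>>> {"api": "drive_tool", "payload": {
  "plan": [
    [[0.0007,0,0],[0,0,0],0],
    [[0.0015,0,0],[0,0,0],0],
    [[0.0015,0,0],[0,0,0],0]
  ]
}}

```text
clock: 16.48
tool_pos: [0.5389, 0.2333, 0.0963]
orientation: [121.3, 89.9, -152.6]
force: [0.8, 0.1, -1.3]
opening: 0.0215
```

>>> {"api": "drive_tool", "payload": {
  "plan": [
    [[0.0007,0,0],[0,0,0],0],
    [[0.0015,0,0],[0,0,0],0],
    [[0.0015,0,0],[0,0,0],0]
  ]
}}

```text
clock: 16.73
tool_pos: [0.5388, 0.2334, 0.0946]
orientation: [120.4, 89.9, -153.6]
force: [0.7, 0.2, -1.4]
opening: 0.0216
```

>>> {"api": "drive_tool", "payload": {
  "plan": [
    [[0.0007,0,0],[0,0,0],0],
    [[0.0015,0,0],[0,0,0],0],
    [[0.0015,0,0],[0,0,0],0]
  ]
}}

```text
clock: 16.98
tool_pos: [0.5388, 0.2334, 0.093]
orientation: [118.8, 89.9, -155.2]
force: [-0.6, 0.1, -1.6]
opening: 0.0216
```

>>> {"api": "drive_tool", "payload": {
  "plan": [
    [[0.0007,0,0],[0,0,0],0],
    [[0.0015,0,0],[0,0,0],0],
    [[0.0015,0,0],[0,0,0],0]
  ]
}}

```text
clock: 17.23
tool_pos: [0.5389, 0.2334, 0.0916]
orientation: [121.5, 89.9, -152.4]
force: [-0.9, 1.1, 1.0]
opening: 0.0212
```

>>> {"api": "drive_tool", "payload": {
  "plan": [
    [[0.0007,0,0],[0,0,0],0],
    [[0.0015,0,0],[0,0,0],0],
    [[0.0015,0,0],[0,0,0],0]
  ]
}}

```text
clock: 17.48
tool_pos: [0.5392, 0.2335, 0.0906]
orientation: [128.0, 89.9, -146.0]
force: [-2.3, 0.3, 5.6]
opening: 0.0217
```

>>> {"api": "drive_tool", "payload": {
  "plan": [
    [[0.0012,0,0],[0,0,0],0],
    [[0.002,0,0],[0,0,0],0],
    [[0.002,0,0],[0,0,0],0]
  ]
}}

```text
clock: 17.73
tool_pos: [0.5395, 0.2337, 0.0898]
orientation: [-150.8, 90.0, -64.7]
force: [-4.7, -0.1, 11.1]
opening: 0.0218
```

>>> {"api": "drive_tool", "payload": {
  "plan": [
    [[0.001,0,0],[0,0,0],0],
    [[0.002,0,0],[0,0,0],0],
    [[0.002,0,0],[0,0,0],0]
  ]
}}

```text
clock: 17.98
tool_pos: [0.5396, 0.2337, 0.0892]
orientation: [-99.6, 89.9, -13.5]
force: [-5.7, -0.5, 14.0]
opening: 0.0214
```

>>> {"api": "drive_tool", "payload": {
  "plan": [
    [[0.0012,0.0008,0],[0,0,0],0],
    [[0.0022,0.0008,0],[0,0,0],0],
    [[0.0025,0.0008,0],[0,0,0],0]
  ]
}}

```text
clock: 18.23
tool_pos: [0.5395, 0.2338, 0.0887]
orientation: [-84.7, 89.8, 1.5]
force: [-4.7, -1.3, 16.9]
opening: 0.0218
```

Run:
```python
from h import *
plan([.5387,.2336,.1],-4)
im=snap("wrist","w6");s=snap("scene","s6");
a=cv2.resize(im[180:360,230:420],None,fx=2.1,fy=2.1)
b=cv2.resize(s[80:200,310:430],None,fx=3.2,fy=3.2,interpolation=cv2.INTER_CUBIC)
o=np.zeros((400,800,3),np.uint8);o[:a.shape[0],:a.shape[1]]=a;o[:b.shape[0],410:410+b.shape[1]]=b;cv2.imwrite("pics/c6.png",o)
```

```text
shift [-0.0113  0.0007 -0.0003] turn [-179.81   -0.26    0.02]
shift [-0.0113  0.0007 -0.0003] turn [0.19 0.02 0.17]
tcp [0.5395 0.2338 0.0887] axes
 [[ 0.003 -0.998  0.066]
 [ 0.     0.066  0.998]
 [-1.    -0.003  0.   ]] 
force [-4.669  -1.3224 16.9144] j [ 42.5465  19.4788 -20.774    0.1438 -49.6215 -46.4507] t 18.2333 open 0.02180853076416938
```

View pics/c6.png

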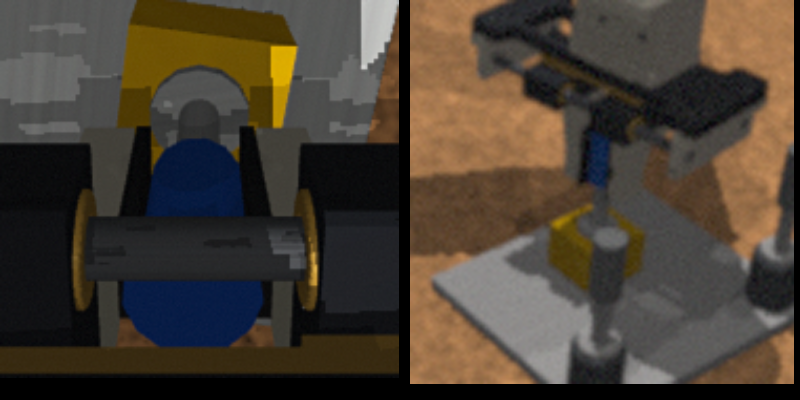

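View 9: the collar sits flush on the yellow socket at 16.9 N. Next I take the load off and start the upward tug in small steps.

>>> {"api": "drive_tool", "payload": {
  "plan": [
    [[-0.001,0.0006,0],[0.1,0,0.17],0],
    [[-0.002,0.0006,0],[0.1,0,0.17],0],
    [[-0.003,0.0006,0],[0.1,0,0.17],0],
    [[-0.003,0.0006,0],[0.1,0,0.17],0]
  ]
}}

```text
clock: 18.67
tool_pos: [0.5388, 0.2338, 0.0917]
orientation: [36.0, 90.0, 122.1]
force: [-0.4, -0.4, -1.0]
opening: 0.0216
```

>>> {"api": "drive_tool", "payload": {
  "plan": [
    [[-0.0007,0,0],[0,0,0],0],
    [[-0.0012,0,0],[0,0,0],0],
    [[-0.0012,0,0],[0,0,0],0]
  ]
}}

```text
clock: 18.92
tool_pos: [0.5387, 0.2337, 0.0925]
orientation: [92.4, 90.0, 178.5]
force: [-0.5, 1.1, -1.3]
opening: 0.0219
```

>>> {"api": "drive_tool", "payload": {
  "plan": [
    [[-0.0007,0,0],[0,0,0],0],
    [[-0.0015,0,0],[0,0,0],0],
    [[-0.0015,0,0],[0,0,0],0]
  ]
}}

```text
clock: 19.17
tool_pos: [0.5387, 0.2337, 0.0941]
orientation: [103.1, 90.0, -170.8]
force: [-0.3, 0.8, -1.8]
opening: 0.0213
```

>>> {"api": "drive_tool", "payload": {
  "plan": [
    [[-0.0007,0,0],[0,0,0],0],
    [[-0.0013,0,0],[0,0,0],0],
    [[-0.0013,0,0],[0,0,0],0]
  ]
}}

```text
clock: 19.42
tool_pos: [0.5386, 0.2337, 0.0955]
orientation: [99.1, 90.0, -174.8]
force: [0.7, 0.5, -1.5]
opening: 0.0217
```

>>> {"api": "drive_tool", "payload": {
  "plan": [
    [[-0.0007,0,0],[0,0,0],0],
    [[-0.0013,0,0],[0,0,0],0],
    [[-0.0013,0,0],[0,0,0],0]
  ]
}}

```text
clock: 19.67
tool_pos: [0.5387, 0.2338, 0.097]
orientation: [93.1, 90.0, 179.1]
force: [-0.1, -0.6, -0.9]
opening: 0.0216
```

>>> {"api": "drive_tool", "payload": {
  "plan": [
    [[-0.0007,0,0],[0,0,0],0],
    [[-0.0013,0,0],[0,0,0],0],
    [[-0.0013,0,0],[0,0,0],0]
  ]
}}

```text
clock: 19.92
tool_pos: [0.5387, 0.2338, 0.0984]
orientation: [77.6, 90.0, 163.7]
force: [0.0, -0.4, -1.4]
opening: 0.0213
```

>>> {"api": "drive_tool", "payload": {
  "plan": [
    [[-0.0005,0,0],[0,0,0],0],
    [[-0.001,0,0],[0,0,0],0],
    [[-0.001,0,0],[0,0,0],0]
  ]
}}

```text
clock: 20.17
tool_pos: [0.5387, 0.2337, 0.0993]
orientation: [88.9, 90.0, 174.9]
force: [1.3, 1.2, -4.1]
opening: 0.0212
```

>>> {"api": "drive_tool", "payload": {
  "plan": [
    [[-0.0005,0,0],[0,0,0],0],
    [[-0.001,0,0],[0,0,0],0],
    [[-0.001,0,0],[0,0,0],0]
  ]
}}

```text
clock: 20.42
tool_pos: [0.5386, 0.2337, 0.1]
orientation: [98.8, 89.9, -175.2]
force: [2.3, 0.7, -7.1]
opening: 0.0215
```

>>> {"api": "drive_tool", "payload": {
  "plan": [
    [[-0.0006,0,0],[0,0,0],0],
    [[-0.0012,0,0],[0,0,0],0],
    [[-0.0012,0,0],[0,0,0],0],
    [[-0.0012,0,0],[0,0,0],0]
  ]
}}

```text
clock: 20.75
tool_pos: [0.5384, 0.2336, 0.1008]
orientation: [104.4, 89.9, -169.6]
force: [2.2, -0.3, -11.1]
opening: 0.0216
```

>>> {"api": "drive_tool", "payload": {
  "plan": [
    [[-0.0005,0,0],[0,0,0],0],
    [[-0.0005,0,0],[0,0,0],0],
    [[-0.0005,0,0],[0,0,0],0],
    [[-0.0005,0,0],[0,0,0],0]
  ]
}}

```text
clock: 21.08
tool_pos: [0.5383, 0.2336, 0.1011]
orientation: [105.8, 89.9, -168.1]
force: [3.1, -0.1, -11.6]
opening: 0.0215
```

>>> {"api": "drive_tool", "payload": {
  "plan": [
    [[-0.0005,0,0],[0,0,0],0],
    [[-0.0005,0,0],[0,0,0],0],
    [[-0.0005,0,0],[0,0,0],0],
    [[-0.0005,0,0],[0,0,0],0],
    [[-0.0005,0,0],[0,0,0],0],
    [[-0.0005,0,0],[0,0,0],0],
    [[-0.0005,0,0],[0,0,0],0],
    [[-0.0005,0,0],[0,0,0],0],
    [[-0.0005,0,0],[0,0,0],0],
    [[-0.0005,0,0],[0,0,0],0],
    [[-0.0005,0,0],[0,0,0],0],
    [[-0.0005,0,0],[0,0,0],0]
  ]
}}

```text
clock: 22.08
tool_pos: [0.5383, 0.2336, 0.1016]
orientation: [107.2, 89.9, -166.7]
force: [3.0, 1.2, -14.8]
opening: 0.0213
```

>>> {"api": "drive_tool", "payload": {
  "plan": [
    [[0.0007,0,0],[0,0,0],0],
    [[0.0007,0,0],[0,0,0],0],
    [[0.0007,0,0],[0,0,0],0],
    [[0.0007,0,0],[0,0,0],0]
  ]
}}

```text
clock: 22.42
tool_pos: [0.5384, 0.2336, 0.1011]
orientation: [104.0, 89.9, -169.9]
force: [3.5, 0.8, -11.0]
opening: 0.0212
```

>>> {"api": "drive_tool", "payload": {
  "plan": [
    [[0,0,0],[0,0,0],0],
    [[0,0,0],[0,0,0],0],
    [[0,0,0],[0,0,0],0],
    [[0,0,0],[0,0,0],0],
    [[0,0,0],[0,0,0],0],
    [[0,0,0],[0,0,0],0],
    [[0,0,0],[0,0,0],0],
    [[0,0,0],[0,0,0],0],
    [[0,0,0],[0,0,0],0],
    [[0,0,0],[0,0,0],0],
    [[0,0,0],[0,0,0],0],
    [[0,0,0],[0,0,0],0],
    [[0,0,0],[0,0,0],0],
    [[0,0,0],[0,0,0],0]
  ]
}}

```text
clock: 23.58
tool_pos: [0.5383, 0.2336, 0.1011]
orientation: [104.2, 89.9, -169.8]
force: [1.7, 1.2, -10.4]
opening: 0.0214
```

The clip held a steady 10–11 N for over a second. Now I ease off and lower it back home.

>>> {"api": "drive_tool", "payload": {
  "plan": [
    [[0.0015,0,0],[0,0,0],0],
    [[0.003,0,0],[0,0,0],0],
    [[0.005,0,0],[0,0,0],0],
    [[0.007,0,0],[0,0,0],0],
    [[0.008,0,0],[0,0,0],0],
    [[0.0085,0,0],[0,0,0],0],
    [[0.0085,0,0],[0,0,0],0]
  ]
}}

```text
clock: 24.17
tool_pos: [0.5386, 0.2337, 0.0928]
orientation: [96.9, 89.9, -177.1]
force: [-0.0, 0.6, -0.7]
opening: 0.0217
```

>>> {"api": "drive_tool", "payload": {
  "plan": [
    [[0.0007,0,0],[0,0,0],0],
    [[0.0015,0,0],[0,0,0],0],
    [[0.0015,0,0],[0,0,0],0]
  ]
}}

```text
clock: 24.42
tool_pos: [0.5387, 0.2338, 0.0914]
orientation: [95.1, 90.0, -178.8]
force: [-0.0, -0.5, -0.4]
opening: 0.0214
```

>>> {"api": "drive_tool", "payload": {
  "plan": [
    [[0.0007,0,0],[0,0,0],0],
    [[0.0015,0,0],[0,0,0],0],
    [[0.0015,0,0],[0,0,0],0]
  ]
}}

```text
clock: 24.67
tool_pos: [0.539, 0.2339, 0.0905]
orientation: [29.1, 90.0, 115.2]
force: [-1.6, -0.1, 5.7]
opening: 0.0215
```

>>> {"api": "drive_tool", "payload": {
  "plan": [
    [[0.001,0,0],[0,0,0],0],
    [[0.0015,0,0],[0,0,0],0],
    [[0.0015,0,0],[0,0,0],0],
    [[-0.0005,0,0],[0,0,0],0],
    [[-0.0006,0,0],[0,0,0],0]
  ]
}}

```text
clock: 25.08
tool_pos: [0.5389, 0.2339, 0.0914]
orientation: [1.7, 90.0, 87.8]
force: [-0.6, -0.9, -0.2]
opening: 0.0218
```

>>> {"api": "drive_tool", "payload": {
  "plan": [
    [[0,0,0],[0,0,0],0.25],
    [[0,0,0],[0,0,0],0.3],
    [[0,0,0],[0,0,0],0.4],
    [[0,0,0],[0,0,0],0.55],
    [[0,0,0],[0,0,0],0.55],
    [[0,0,0],[0,0,0],0.55],
    [[0,0,0],[0,0,0],0.55],
    [[0,0,0],[0,0,0],0.55]
  ]
}}

```text
clock: 25.75
tool_pos: [0.5394, 0.2341, 0.0917]
orientation: [-48.6, 89.9, 37.6]
force: [-0.3, 0.1, 0.3]
opening: 0.048
```

>>> {"api": "drive_tool", "payload": {
  "plan": [
    [[-0.01,0,0],[0,0,0],0.55],
    [[-0.03,0,0],[0,0,0],0.55],
    [[-0.05,0,0],[0,0,0],0.55],
    [[-0.08,0,0],[0,0,0],0.55],
    [[-0.11,0,0],[0,0,0],0.55],
    [[-0.14,0,0],[0,0,0],0.55],
    [[-0.16,0,0],[0,0,0],0.55],
    [[-0.16,0,0],[0,0,0],0.55],
    [[-0.16,0,0],[0,0,0],0.55]
  ]
}}

```text
clock: 26.5
tool_pos: [0.5398, 0.2344, 0.2542]
orientation: [-47.2, 89.7, 38.9]
force: [0.1, 0.3, -0.6]
opening: 0.048
```

Run:
```python
from h import *
o=ctrl.get_obs();print(o["tool_pos"],o["force"],o["clock"])
im=snap("wrist","w7");s=snap("scene","s7")
a=cv2.resize(im[100:300,230:420],None,fx=2.1,fy=2.1)
b=cv2.resize(s[80:200,310:430],None,fx=3.2,fy=3.2,interpolation=cv2.INTER_CUBIC)
o=np.zeros((420,800,3),np.uint8);o[:a.shape[0],:a.shape[1]]=a;o[:b.shape[0],410:410+b.shape[1]]=b;cv2.imwrite("pics/c7.png",o)
```

```text
[0.5398 0.2344 0.2542] [ 0.0624  0.2845 -0.5737] 26.5
```

View pics/c7.png

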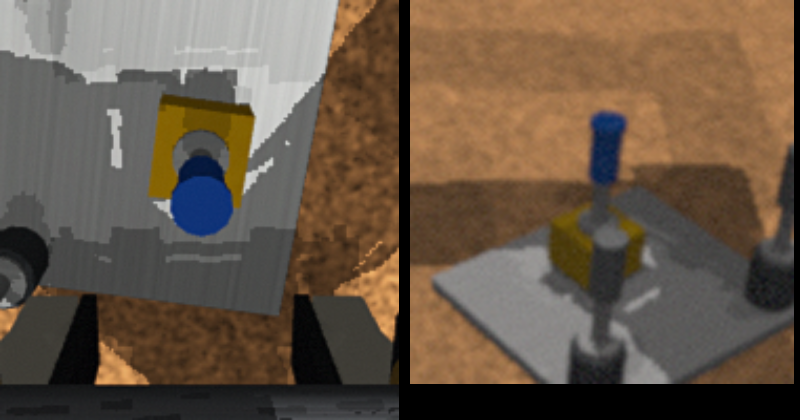

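View pics/s7.png

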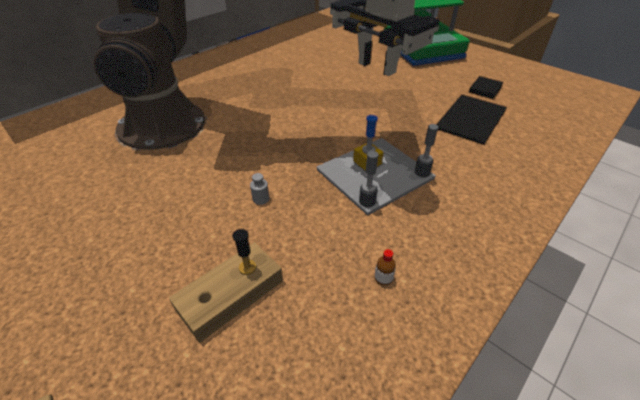

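Views 10 and 11: the pillar stands upright in the socket (blue grip at (371,125)) with its collar on the block. Spare, bottle and weight are unmoved, and the gripper is clear.

```bash
python3 -c "
from plant import ctrl
print(ctrl.close_job())"
```

```text
the job is handed in; nothing more can be done
None
```

The steel pillar with the blue grip is in the yellow socket, clicked in, tugged and released. The job is handed in at about 26.5 s.

- **First grip:** it caught the pillar's rim and held it about 2° tilted. I started the plug into the hole, let go, and regripped lower and upright.
- **Pressing home:** the balls gave way after a highest reading of 13.7 N, and the force then dropped to about −3 N. The collar came to rest and I pressed it to 16.9 N, under the 25 N limit.
- **Tug:** the clip took hold after about 7 mm of free play. The upward reading rose from 11 N and crept to 14.8 N at its highest, which is close to the 15 N limit; about 1.5 N of each reading is the pillar's own weight. I eased off and held 10–11 N for another 1.2 s or so. The clip held throughout.
- **Limits of the force checks:** forces were read only at the end of each move, so brief peaks in between were not seen.
- **Last checks:** I pressed the pillar back down. The collar bore at the same height as before (5.7 N), so the pillar had not slipped in the grip. The last pictures show the pillar upright with its collar on the socket. The spare, bottle and weight look unmoved, and the gripper is clear.

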